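# Feed a popper blank under the guillotine guard to the length stop

### The arm

A 7-joint arm with a two-finger parallel gripper is mounted at the origin on the work surface. World frame = base frame: x ahead of the robot, y to its left, z up, the work surface at z = 0. Lengths are in m, angles in rad, forces in N, time in s.
With the tool pointing down it reaches from about 0.425 to 0.875 m from the base axis. Payload 8.4 kg.
Tool frame: the origin (TCP) lies midway between the tips of the shut fingers; the grasp point (between the pads) lies 19 mm behind it; z points along the fingers, y is the line along which they close (so a half turn about z gives the same grasp; the last joint's range is limited). The gripper opens to 85 mm and grips with 20 to 120 N. Pads are 22 mm wide; open, the fingers measure 114 mm over their backs; the gripper's body (76 mm by 85 mm) begins 54 mm behind the grasp point. The pads swing forward as they close: fully open they stand 13 mm farther back than shut.
Start: joints at [-0.099, 0.333, 0.04, 1.465, -0.013, 1.343, -0.059], TCP at [0.65, -0, 0.231] pointing down, gripper open.
Joint ranges: [-2.58, 2.58], [-0.38, 2.09], [-1.3, 1.39], [0.25, 2.4], [-1.5, 4.64], [0.08, 2.09], [-2.65, 2.65]. Speed limits (rad/s): [2.22, 2.22, 2.79, 2.79, 3.14, 3.14, 3.14].

### API

Orientations are given as a rotation vector (axis times angle).
In Python, from plant import sense, camera, calibration, job_done gives the robot as it stands. The module is installed in compiled form; this text tells all that it offers.
- The arm moves only by the shell command python3 -m handwheel 'ROWS' [OPENING]. ROWS is text: rows parted by semicolons, each of 6 numbers parted by spaces: the shift along the tool's x, y, z in m, then the turn, a rotation vector about the tool's x, y, z in degrees. In form: tx ty tz wx wy wz; .... A call has 1 to 12 rows; each row is the pose to reach, as a shift and turn from the pose commanded when the call began, along the tool's axes at that moment; what a row does not reach only later rows make up. A row lasts 1/8 s, in which the tool goes at most 62.5 mm and 10.7 degrees, less where a joint would pass 70% of its speed; a pose out of reach is approached as far as the arm can. A call with a gripper value outside its range is refused whole. OPENING is the closure, from 0 (fully open) to 1 (shut), set as the call begins (- or left out, the last holds). The fingers move at their own pace and stop on an object; the grip force is fixed at half the most. Time passes only in rows, so rows that repeat a pose let the fingers close. It gives the time, the measured TCP pose, the force, the opening and the grip force at its end, in the units of the state.
- sense(): the state, without advancing time (a new reading comes with each control period).
- camera(name): name is "scene" or "side" or "wrist"; returns the picture (420x560x3 uint8, red, green, blue); there is no depth.
- calibration(name): a dict with "mtx" (3x3 intrinsics, pixels), "dist_coeffs" ([k1, k2, p1, p2, k3] as OpenCV has them; the pictures are not rectified), "R" (3x3) and "t" (3): a world point X has camera coordinates R X + t; the wrist camera has in their place "mount" (4x4, takes a point from camera to tool coordinates, whose origin is the TCP and whose axes are the flange's). Camera axes: x right, y down, z forward; pixel columns grow to the right and rows downward; lengths in m; the calibration is good to about 2 mm. A picture is of the moment at which its call begins: read the wrist's pose just before it. calibration takes no time and is no camera call.
- job_done(): hands the job in; it is judged then, once.
The state is a dict: "time_s": time; "joints": joint angles; "qvel": joint speeds; "effort": joint torques, N m; "position": TCP position; "orientation": TCP orientation; "contact_force": force on the tool from outside, world axes, zero at the start; "torque": the same for the moment, N m; "finger_gap": finger opening in m; "grasp_force": force on a finger pad.
Only numpy, scipy, OpenCV 4.12 (cv2) and the standard library are available. Lean on these libraries where they do the work, as an engineer would, in place of code of your own. Each camera call takes 0.05 s, during which the arm holds its last target. There are 200 camera calls.

### The job

Load the bench guillotine for its next chop: take the push stick from its rest and, pushing with the stick alone, feed the wooden blank that lies on the guillotine's bed in between the guides and under the finger guard until it is pressed firmly home against the length stop. Feel for the stop and do not shove it out of its setting, and keep the gripper itself off the blank and the guillotine. Then set the push stick back on edge in its rest, leaving the blank home against the stop and the other things on the bench as they are.

Things in the scene. Friction and masses are not known exactly. Their poses are not given: they have to be found in the camera images.
- guillotine: The grey bench guillotine with bright bed, fixed. x = feed direction (roughly the robot's left), z up, y towards the robot. Origin at bench level under the middle of the guarded opening. Its flat bed lies 30 mm above the bench, is 88 mm wide and runs from x = -270 to +160 mm. Columns, crosshead and lever stand behind the guard (x above 80 mm) and rise to 305 mm.
- guide_entry (a point): On the bed, 125 mm before the guarded opening (guillotine axes), where two low guides (10 mm high) begin. They are about 65 mm apart here, narrow over 35 mm to a parallel channel 33 mm wide (inner faces at y = +-16.5 mm), and run on through the guard to x = +110 mm of the guillotine.
- mouth (a point): Middle of the guarded opening, on the bed (guillotine axes). The clear finger guard starts here as an upright plate and goes on 80 mm along x, 126 mm wide; its lower edge is 22 mm above the bed, its top 110 mm above the bench.
- shoe (a point): Front end of the weighted hold-down shoe inside the guard, 51 mm past the opening, on the bed. The 24 mm wide shoe has a sloped lead-in, hangs 7.5 mm above the bed from 64 to 84 mm past the opening and rides up on the blank: from there the push meets a bump and then a steady drag, which differs each time, from 2 to 16 N.
- stop: The length stop behind the blade: a dark steel bar 84 mm wide across the bed, 18 mm high, brass thumb screw on top. Origin on the bed below the middle of its near face, guillotine axes; the face is set 117 to 145 mm past the opening. Friction-clamped: it holds under 7 N and slips along +x above 8 N; 5 to 6 N on it (at the stick: on top of the drag) seats the blank firmly.
- blank: The beech blank to be fed, a flat bar 108 x 30 x 10 mm (x, y, z), 20 to 30 g, lying flat and a little askew on the bed ahead of the flared guides. Origin in the middle of its underside; its +x points along the feed. Another, equal blank lies on the bench beside the machine and is not to be used.
- blank_front (a point): Middle of the blank's leading end face.
- blank_rear (a point): Middle of the blank's trailing end face, where the stick pushes.
- stick: Plywood push stick, 12 mm thick (y), on edge in its rest, about 70 g. x points to the tip, z up. Origin on the lower edge below the place to grip, near its balance. The grip part (x -75 to +45 mm) is 50 mm high: take it across the thickness at x = 0, about 30 mm above the lower edge. Handle end at x = -99 mm; ahead a slim nose 16.5 mm high.
- stick_notch (a point): The stick's pushing face, at its tip: 150 mm ahead of the stick's origin, 5 mm above the lower edge (stick axes). Above it a lip, 12.5 to 16.5 mm over the lower edge, reaches 8 mm further forward; with the lower edge on or just over the bed it passes over the 10 mm thick blank.
- rest: The wooden rest of the push stick, fixed, 130 x 56 mm, its top 25 mm above the bench, with two pairs of cheeks (x = -64 to -46 and +36 to +54 mm, 18 mm high) that leave a slot 19 mm wide along its x axis. Origin at bench level; the stick stands in it with its origin 25 mm above the rest's origin and the same axes.
- spare_blank: Bystander: spare blank on the bench, 108 x 30 x 10 mm.
- spool: Bystander: black thread spool, 28 mm across, 32 mm high.
- cement: Bystander: small jar of head cement, 38 mm across, 50 mm high.
- stacker: Bystander: brass hair stacker, 32 mm across, 64 mm high.
- popper: Bystander: finished wooden popper body, 25 mm across, 34 mm high.
- bodkin: Bystander: bodkin with a wooden handle, 150 mm long.

How it is judged:
By the outcome, as a careful person would: the job done as asked, in the order asked, and still so for the second after the job is handed in, with the robot touching nothing.
It also fails if it takes over 72 s, if anything falls off the work surface, if the arm or the gripper's body presses on something with over 40 N, if the wrist force passes 120 N, or if a joint passes its speed limit or range.

## Working session

There is one attempt and no reset: what is moved stays moved. The work goes in short steps, Python scripts to look and compute and a shell command to move; the robot and the scene stay as the last step left them, time stands still between calls to the robot, and variables do not carry over. Pictures are saved under pics/ and viewed, at most 14 in all, crops included, and the job is handed in when it is done.

```bash
mkdir -p pics; cat > h.py <<'E'
import numpy as np, cv2
from scipy.spatial.transform import Rotation as Rn
from plant import sense, camera, calibration
def pose():
    s=sense(); return np.array(s['position']), Rn.from_rotvec(s['orientation']).as_matrix()
def shot(n,f):
    p=pose(); im=camera(n); cv2.imwrite('pics/'+f,im[:,:,::-1]); np.savez('pics/'+f+'.npz',p=p[0],R=p[1]); return im
def cam(n,p=None,Rt=None):
    c=calibration(n); K=np.array(c['mtx']); d=np.array(c['dist_coeffs'])
    if n=='wrist':
        M=np.array(c['mount']); T=np.eye(4); T[:3,:3]=Rt; T[:3,3]=p; T=T@M
        return K,d,T[:3,:3].T,-T[:3,:3].T@T[:3,3]
    return K,d,np.array(c['R']),np.array(c['t'])
def rays(n,uv,f=None):
    a=(None,None)
    if f: z=np.load('pics/'+f+'.npz'); a=(z['p'],z['R'])
    K,d,R,t=cam(n,*a)
    q=cv2.undistortPoints(np.array(uv,float).reshape(-1,1,2),K,d)[:,0]
    return -R.T@t, np.c_[q,np.ones(len(q))]@R
def onz(n,uv,z,f=None):
    o,d=rays(n,uv,f); return o+d*((z-o[2])/d[:,2])[:,None]
def proj(n,X,f=None):
    a=(None,None)
    if f: z=np.load('pics/'+f+'.npz'); a=(z['p'],z['R'])
    K,d,R,t=cam(n,*a)
    return cv2.projectPoints(np.array(X,float).reshape(-1,1,3),cv2.Rodrigues(R)[0],t,K,d)[0][:,0]
E
python3 - <<'E'
from h import *
for n in ['scene','side','wrist']:
    shot(n,n+'1.png'); c=calibration(n)
    if n!='wrist': print(n,-np.array(c['R']).T@c['t'],np.array(c['R'])[2])
    else: print(c['mount'])
print(sense())
a=[cv2.imread(f'pics/{n}1.png') for n in ['scene','side']]
E
```

```text
scene [ 1.54013713 -0.33671274  0.73767163] [-0.7720033   0.26468318 -0.57788729]
side [ 0.32269344 -0.40755998  0.67569581] [ 0.34715235  0.53226892 -0.77212372]
[[ 1.06242228e-03 -9.55959295e-01 -2.93497354e-01  7.58710348e-02]
 [ 9.99999434e-01  9.98469707e-04  3.67721484e-04  1.11900954e-03]
 [-5.84785538e-05 -2.93497579e-01  9.55959815e-01 -1.42145183e-01]
 [ 0.00000000e+00  0.00000000e+00  0.00000000e+00  1.00000000e+00]]
{'time_s': 0.15, 'joints': array([-0.09920118,  0.33376866,  0.03987639,  1.46604314, -0.01342288,
        1.34329711, -0.05851872]), 'qvel': array([-1.28075579e-04, -7.72713857e-05, -1.19754907e-03, -3.81840241e-03,
        8.69494594e-04, -4.17139929e-04,  2.14181875e-03]), 'effort': array([ 1.83829346e-03, -6.59043789e+01,  1.36682332e+00, -4.05872834e+01,
        1.70135766e-02,  9.73434420e-03, -6.22943548e-05]), 'position': array([ 6.49655526e-01, -1.30295413e-05,  2.30624881e-01]), 'orientation': array([-2.22089082e+00, -2.22080331e+00,  1.45407364e-03]), 'contact_force': array([-1.06965186,  0.29643734, -0.21277842]), 'torque': array([ 0.02824823, -0.00818896,  0.0056535 ]), 'grasp_force': 0.0, 'finger_gap': 0.085704335435165}
```

View pics/scene1.png

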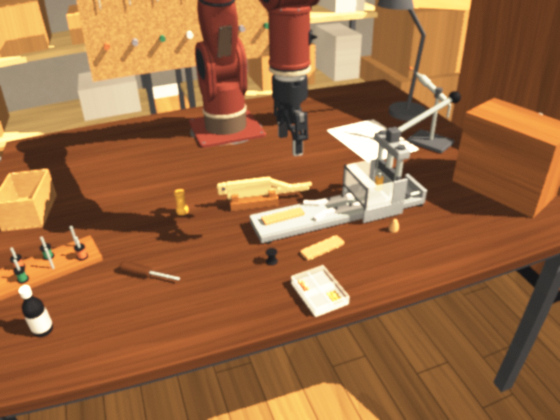

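View pics/side1.png

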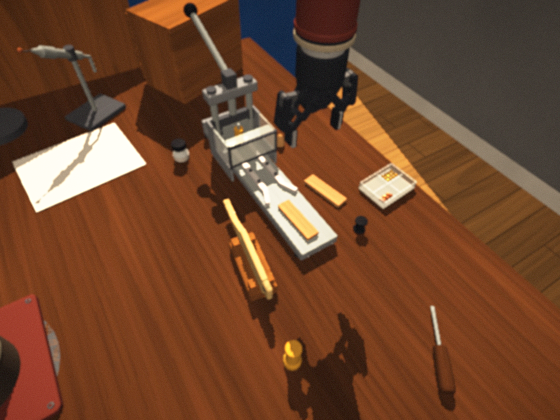

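View pics/wrist1.png

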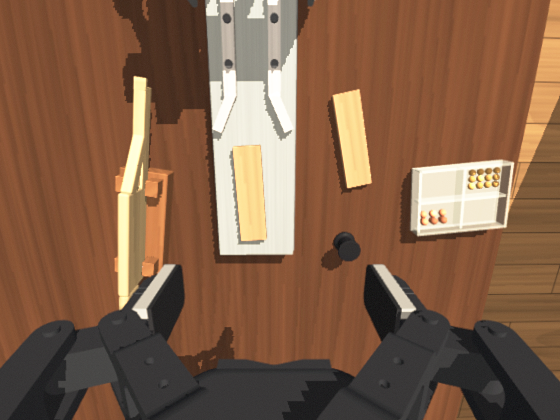

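Feed runs along world +y (up in the wrist image). The bed's near end is at row 255, cols 220–294. The blank is at about (250,193), and the stick runs from its tip at (140,80) to its handle at (124,305). The guide entries are at about (220,130) and (285,130).

```bash
python3 - <<'E'
from h import *
f='wrist1.png'; im=cv2.imread('pics/'+f); hsv=cv2.cvtColor(im,cv2.COLOR_BGR2HSV)
for nm,p in dict(bed=(260,240),blank=(193,250),stick=(230,131),nose=(120,140),rest=(210,158),cheek=(184,152),bench=(300,60)).items(): print(nm,hsv[p])
H,S,V=cv2.split(hsv)
def rowedges(m,rows):
    return [(r,np.flatnonzero(m[r]).min(),np.flatnonzero(m[r]).max()) for r in rows if m[r].any()]
bed=((S<40)&(V>120)).astype(np.uint8); b=bed.copy(); b[:, :195]=0; b[:,305:]=0; b[258:]=0
E_=rowedges(b,range(150,250,10))
L=onz('wrist',[(e[1]-.5,e[0]) for e in E_],.03,f); R=onz('wrist',[(e[2]+.5,e[0]) for e in E_],.03,f)
pl=np.polyfit(L[:,1],L[:,0],1); pr=np.polyfit(R[:,1],R[:,0],1); print('bed L,R fits dx/dy,x0',pl,pr,'width',R[:,0].mean()-L[:,0].mean())
cols=range(225,290,8); bot=onz('wrist',[(c,np.flatnonzero(bed[200:300,c]).max()+200.5) for c in cols],.03,f); print('bed end',np.polyfit(bot[:,0],bot[:,1],1),bot[:,1].mean(), bot[:,0].mean())
m=((S>70)&(V>120)&(H<30)&(H>8)).astype(np.uint8)
m2=m.copy(); m2[:,:225]=0; m2[:,275:]=0; m2[:135]=0; m2[255:]=0
def rect(m,z):
    c=max(cv2.findContours(m,0,1)[0],key=cv2.contourArea); w=onz('wrist',c[:,0],z,f)
    return cv2.minAreaRect((w[:,:2]*1000).astype(np.float32))
print('blank',rect(m2,.04))
m3=m.copy(); m3[:,:320]=0;m3[:,380:]=0;m3[200:]=0
print('spare',rect(m3,.01))
for H0 in (0,): 
    st=((H>=18)&(H<32)&(S>60)&(V>150)).astype(np.uint8); st[:,170:]=0
    print(rowedges(st,range(75,310,8)))
cv2.imwrite('pics/c1.png',cv2.resize(im[60:320,90:310],None,fx=2.2,fy=2.2,interpolation=2))
E
```

```text
bed [ 11 144  71]
blank [ 21 107 252]
stick [ 18 112 153]
nose [ 28  60 255]
rest [ 12 157 217]
cheek [ 13 158 228]
bench [ 10 153 130]
bed L,R fits dx/dy,x0 [-0.00781261  0.58434248] [-0.00596706  0.67372478] width 0.08935884685228812
bed end [ 0.02284    -0.09904605] -0.08464673887251592 0.6304428582873585
blank ((624.1138305664062, -8.55276107788086), (30.69447135925293, 108.52664947509766), 3.1042277812957764)
spare ((737.7818603515625, 84.44523620605469), (71.69037628173828, 214.60826110839844), 2.526141405105591)
[(83, np.int64(134), np.int64(145)), (91, np.int64(134), np.int64(145)), (99, np.int64(134), np.int64(146)), (107, np.int64(133), np.int64(144)), (115, np.int64(133), np.int64(144)), (123, np.int64(133), np.int64(145)), (131, np.int64(133), np.int64(145)), (139, np.int64(132), np.int64(143)), (147, np.int64(130), np.int64(141)), (155, np.int64(128), np.int64(143)), (163, np.int64(126), np.int64(143)), (171, np.int64(125), np.int64(142)), (179, np.int64(123), np.int64(143)), (187, np.int64(121), np.int64(141)), (195, np.int64(118), np.int64(141)), (203, np.int64(118), np.int64(145)), (211, np.int64(118), np.int64(144)), (219, np.int64(118), np.int64(144)), (227, np.int64(118), np.int64(142)), (235, np.int64(118), np.int64(142)), (243, np.int64(118), np.int64(143)), (251, np.int64(118), np.int64(143)), (259, np.int64(118), np.int64(142)), (267, np.int64(118), np.int64(140)), (275, np.int64(118), np.int64(140)), (283, np.int64(118), np.int64(134)), (291, np.int64(118), np.int64(134)), (299, np.int64(119), np.int64(127)), (307, np.int64(119), np.int64(122))]
```

View pics/c1.png

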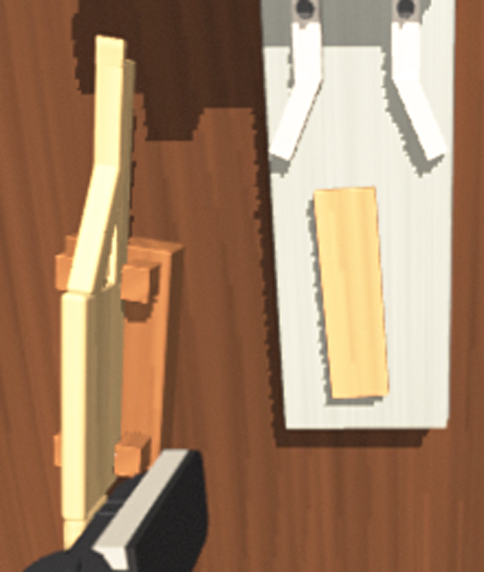

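The crop agrees with the masks. The stick's grip top edge runs from about px (123,192) to (124,296), its tip is at (139,77), and the guides flare at rows 60–130. Next I compute the stick pose and check it in the side view.

```bash
python3 - <<'E'
from h import *
f='wrist1.png'
A=onz('wrist',[(123.3,192),(124,295.5)],.075,f); T=onz('wrist',[(139.7,77)],.0415,f)
print('grip front(+45) rear(-75)',A, np.linalg.norm(A[0]-A[1]),'tip(158)',T)
G=onz('wrist',[(90+322/2.2,60+80/2.2),(90+392/2.2,60+80/2.2),(90+278/2.2,60+158/2.2),(90+436/2.2,60+158/2.2)],.04,f); print('guides neck L,R (33+), entry L,R',G)
u=T[0]-A[1]; u[2]=0; u/=np.linalg.norm(u); o=(A[0]-45e-3*u+A[1]+75e-3*u+T[0]-.158*u)/3; print('stick o',o,'u',u, np.degrees(np.arctan2(-u[0],u[1])))
# draw check in scene & side
def P(O,u,x,z): return [O[0]+u[0]*x,O[1]+u[1]*x,z]
S=[P(o,u,*q) for q in [(45,.075),(-75,.075),(158,.0415),(150,.025),(0,.075),(0,.055)]]
S=[P(o,u,x/1000,z) for x,z in [(45,.075),(-75,.075),(158,.0415),(150,.025),(0,.075),(0,.055)]]
a=.012; gu=np.array([-np.sin(a),np.cos(a)]); M=np.array([.629-.185*.012,.185])
def Gp(x,y,z): return [M[0]+gu[0]*x-gu[1]*y, M[1]+gu[1]*x+gu[0]*y, z]
Q=[Gp(x,y,z) for x,y,z in [(-.27,.044,.03),(-.27,-.044,.03),(-.125,.0325,.04),(-.125,-.0325,.04),(-.09,.0165,.04),(-.09,-.0165,.04),(0,.063,.11),(0,-.063,.11),(.08,.063,.11),(.08,-.063,.11),(.16,.044,.03),(.16,-.044,.03)]]
out=[]
for n in ['scene','side']:
    im=cv2.imread(f'pics/{n}1.png')
    for X,c in ((S,(0,0,255)),(Q,(255,0,0))):
        for p in proj(n,X): cv2.circle(im,tuple(int(round(v*16)) for v in p),20,c,-1,cv2.LINE_AA,4)
    c=im[130:250,210:440] if n=='scene' else im[60:310,190:360]
    out.append(cv2.resize(c,(int(c.shape[1]*580/c.shape[0]),580) if n=='side' else (400,209),interpolation=2))
b=np.zeros((580,out[1].shape[1]+400,3),np.uint8); b[:209,:400]=out[0]; b[:,400:]=out[1]
cv2.imwrite('pics/c2.png',b)
E
```

```text
grip front(+45) rear(-75) [[ 0.50105383  0.00309216  0.075     ]
 [ 0.48462791 -0.11488641  0.075     ]] 0.11911655030779793 tip(158) [[0.51668844 0.11297461 0.0415    ]]
guides neck L,R (33+), entry L,R [[0.61264536 0.09417841 0.04      ]
 [0.64487101 0.09415959 0.04      ]
 [0.59062163 0.05917012 0.04      ]
 [0.66559908 0.05917309 0.04      ]]
stick o [ 0.49484533 -0.04185704  0.06383333] u [0.13932973 0.99024604 0.        ] -8.009062382545604
```

View pics/c2.png

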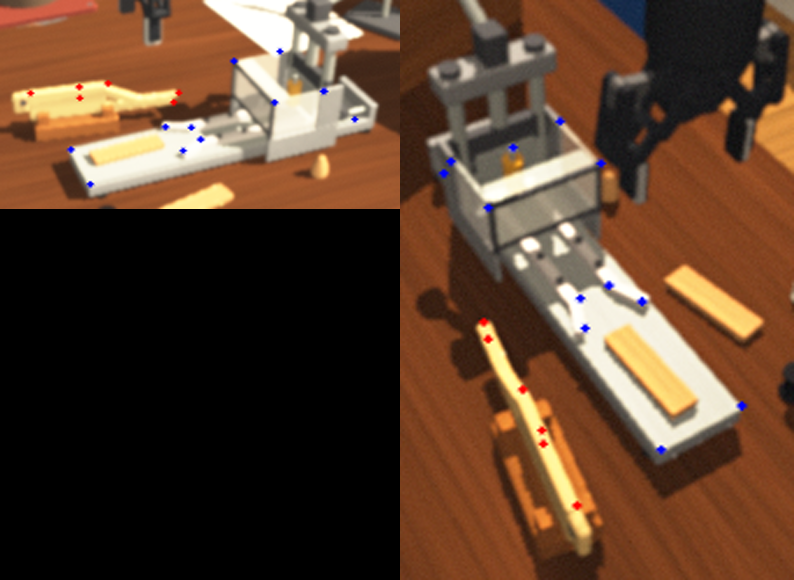

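The projected points land on the corners in both views, so the poses hold. Now I hover over the stick, descend and grip.

```bash
python3 -m handwheel '-0.014 -0.052 0.03 0 0 4; -0.028 -0.104 0.06 0 0 8; -0.042 -0.155 0.09 0 0 8; -0.042 -0.155 0.09 0 0 8; -0.042 -0.155 0.12 0 0 8; -0.042 -0.155 0.15 0 0 8; -0.042 -0.155 0.175 0 0 8; -0.042 -0.155 0.1915 0 0 8; -0.042 -0.155 0.1915 0 0 8; -0.042 -0.155 0.1915 0 0 8' 0
python3 - <<'E'
from h import *
shot('wrist','w2.png'); s=sense(); print(s['position'],s['contact_force'])
E
```

```text
time_s: 1.4
position: [0.4958, -0.042, 0.0407]
orientation: [2.37, 2.061, 0.001]
contact_force: [0.1, -0.5, -0.3]
finger_gap: 0.0857
grasp_force: 0.0
[ 0.49587607 -0.0420095   0.04085165] [ 0.07928703 -0.13174995  0.23986757]
```

View pics/w2.png

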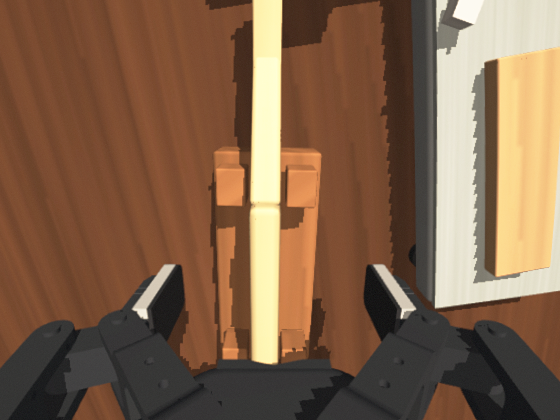

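The stick stands upright in the image at col 265, between the pads, with the grip front step at row 204. I'll check the offset before closing.

```bash
python3 - <<'E'
from h import *
f='w2.png'; z=np.load('pics/w2.png.npz')
W=onz('wrist',[(264.5,204),(264.5,360)],.075,f); N=onz('wrist',[(266.5,58),(267,2)],.0415,f)
print(W,N); print('tool frame', (np.r_[W,N]-z['p'])@z['R'])
rest=onz('wrist',[(215,150),(320,152)],.025,f);print('rest front corners tool',(rest-z['p'])@z['R'])
E
python3 -m handwheel '0 0 0 0 0 0; 0 0 0 0 0 0; 0 0 0 0 0 0; 0 0 0 0 0 0; 0 0 0 0 0 0; 0 0 0 0 0 0' 1
```

```text
[[ 0.49975944  0.00313181  0.075     ]
 [ 0.48948555 -0.06594573  0.075     ]] [[0.5075471  0.05633903 0.0415    ]
 [0.510732   0.07685694 0.0415    ]]
tool frame [[ 0.04523213 -0.00229982 -0.03431847]
 [-0.02460299 -0.00286109 -0.03433206]
 [ 0.09899917 -0.00203171 -0.00080818]
 [ 0.11976064 -0.00173303 -0.00080398]]
rest front corners tool [[ 0.05920147 -0.02852233  0.01565317]
 [ 0.05823948  0.02436046  0.01571548]]
time_s: 2.2
position: [0.4944, -0.0419, 0.0398]
orientation: [-2.371, -2.06, 0.001]
contact_force: [-5.1, 1.4, 5.4]
finger_gap: 0.011
grasp_force: 58.4
```

```bash
python3 - <<'E'
from h import *
print('stacker',onz('side',[(292,366)],0),'bodkin',onz('side',[(433,308),(446,388)],0.01),'spool',onz('side',[(360,232)],0))
print(onz('scene',[(182,214),(125,268),(180,279),(271,263)],0))
p,R=pose(); print(p,R.round(4))
E
python3 -m handwheel '0 0 -0.02 0 0 0; 0 0 -0.045 0 0 0; 0 0 -0.07 0 0 0; 0 0 -0.07 0 0 0; 0 0 -0.07 0 0 0'
```

```text
stacker [[ 0.45645747 -0.24979537  0.        ]] bodkin [[ 0.7365652  -0.30233662  0.01      ]
 [ 0.65078171 -0.4124822   0.01      ]] spool [[ 0.7376897  -0.09034135  0.        ]]
[[ 4.72819717e-01 -2.45066049e-01  0.00000000e+00]
 [ 6.41151829e-01 -4.13002492e-01  0.00000000e+00]
 [ 7.23492278e-01 -2.95764116e-01  1.11022302e-16]
 [ 7.44606244e-01 -8.53276689e-02  0.00000000e+00]]
[ 0.49440137 -0.04193728  0.03981883] [[ 1.395e-01  9.902e-01 -1.200e-03]
 [ 9.902e-01 -1.395e-01  2.000e-04]
 [ 0.000e+00 -1.200e-03 -1.000e+00]]
time_s: 2.82
position: [0.4947, -0.042, 0.1091]
orientation: [-2.371, -2.061, 0.001]
contact_force: [-0.8, -0.7, -0.7]
finger_gap: 0.0112
grasp_force: 58.5
```

```bash
python3 -m handwheel '0 0.045 0 0 0 -3; -0.03 0.085 0 0 0 -6; -0.075 0.125 0 0 0 -8.5; -0.12 0.15 0 0 0 -8.5; -0.15 0.16 0 0 0 -8.5; -0.172 0.16 0 0 0 -8.5; -0.172 0.16 0.02 0 0 -8.5; -0.172 0.16 0.043 0 0 -8.5; -0.172 0.16 0.043 0 0 -8.5; -0.172 0.16 0.043 0 0 -8.5; -0.172 0.16 0.043 0 0 -8.5'
python3 - <<'E'
from h import *
shot('wrist','w3.png'); p,R=pose(); print(p,R.round(4)); shot('side','s3.png');shot('scene','sc3.png')
a=cv2.imread('pics/s3.png')[150:330,200:420]; b=cv2.imread('pics/w3.png')[0:260,140:440]
o=np.zeros((600,800,3),np.uint8); o[:327,:400]=cv2.resize(a,(400,327),interpolation=2); o[:347,400:]=cv2.resize(b,(400,347),interpolation=2)
c=cv2.imread('pics/sc3.png')[150:270,140:440]; o[347:547,:500]=cv2.resize(c,(500,200),interpolation=2)
cv2.imwrite('pics/c3.png',o)
E
```

```text
time_s: 4.2
position: [0.6301, -0.2342, 0.0678]
orientation: [2.21, 2.231, 0.001]
contact_force: [0.3, 0.4, -1.3]
finger_gap: 0.0118
grasp_force: 58.7
[ 0.6300423  -0.23439621  0.06778882] [[-9.1e-03  1.0e+00  1.4e-03]
 [ 1.0e+00  9.1e-03 -3.0e-04]
 [-3.0e-04  1.4e-03 -1.0e+00]]
```

View pics/c3.png

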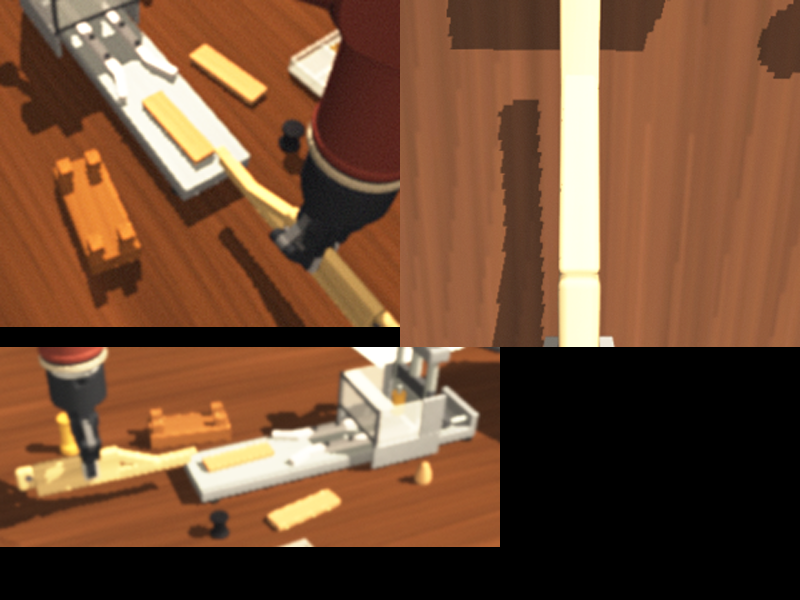

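The stick is held level, with its tip just short of the bed end. The tip is at about scene (258,212) and side (322,232). I'll check the tip position against the prediction.

```bash
python3 - <<'E'
from h import *
z=np.load('pics/w3.png.npz'); p,R=z['p'],z['R']
# tool frame stick points: (x, 0, h) h = height above lower edge; lower edge is 14.8mm below TCP
def W(x,h): return p+R@np.array([x,0,.0148-h])
X=[W(.158,.0165),W(.158,.0125),W(.045,.05),W(-.075,.05),W(.045,0),W(-.075,0)]
for n,f in (('scene','sc3'),('side','s3')):
    im=cv2.imread(f'pics/{f}.png'); q=proj(n,X); print(n,q.round(1).tolist())
    hsv=cv2.cvtColor(im,cv2.COLOR_BGR2HSV); m=((hsv[...,0]>=14)&(hsv[...,0]<34)&(hsv[...,2]>140)&(hsv[...,1]>40)).astype(np.uint8)
    if n=='scene':
        for c in range(150,264,6):
            r=np.flatnonzero(m[195:255,c])+195
            print(c,r.min() if len(r) else None,r.max() if len(r) else None,end='; ')
        print()
    for v in q: cv2.circle(im,tuple(int(round(a*16)) for a in v),14,(255,0,0),-1,cv2.LINE_AA,4)
    cr=im[190:260,140:280] if n=='scene' else im[210:340,300:420]
    cv2.imwrite(f'pics/d_{n}.png',cv2.resize(cr,None,fx=2.8 if n=='scene' else 3,fy=2.8 if n=='scene' else 3,interpolation=2))
a=cv2.imread('pics/d_scene.png');b=cv2.imread('pics/d_side.png');o=np.zeros((400,800,3),np.uint8);o[:a.shape[0],:a.shape[1]]=a;o[:b.shape[0],400:400+b.shape[1]]=b;cv2.imwrite('pics/c4.png',o)
E
```

```text
scene [[258.2, 210.9], [258.3, 212.3], [211.6, 209.6], [160.6, 220.9], [213.7, 226.7], [164.1, 238.1]]
150 222 233; 156 221 235; 162 219 238; 168 218 238; 174 195 237; 180 195 236; 186 209 234; 192 198 233; 198 218 232; 204 209 231; 210 209 230; 216 211 228; 222 212 227; 228 213 226; 234 195 224; 240 195 223; 246 195 221; 252 195 222; 258 195 213; 
side [[318.7, 229.7], [318.5, 230.9], [358.5, 262.9], [407.6, 318.9], [353.9, 277.0], [399.5, 331.1]]
```

View pics/c4.png

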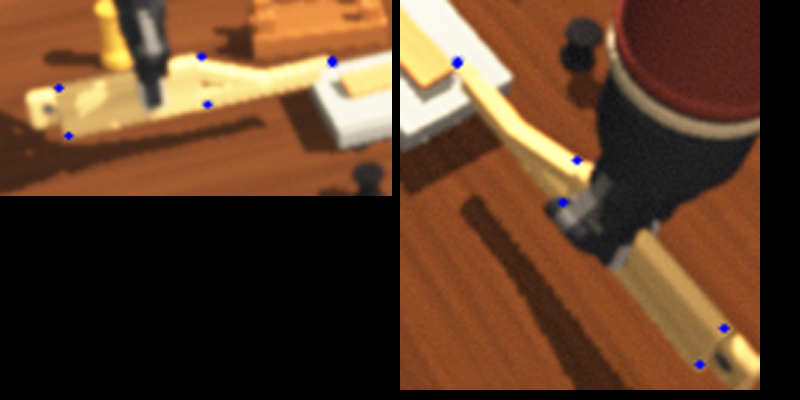

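The prediction matches to 1–2 mm, so the stick is level and unslipped. I'll lower it to 1 mm over the bed and make contact.

```bash
python3 -m handwheel '0 0 0.012 0 0 0; 0 0 0.021 0 0 0; 0 0 0.022 0 0 0; 0 0 0.022 0 0 0; 0 0 0.022 0 0 0'
python3 -m handwheel '0.005 0 0 0 0 0; 0.01 0 0 0 0 0; 0.015 0 0 0 0 0; 0.019 0 0 0 0 0; 0.023 0 0 0 0 0; 0.027 0 0 0 0 0; 0.031 0 0 0 0 0; 0.035 0 0 0 0 0; 0.039 0 0 0 0 0; 0.043 0 0 0 0 0; 0.043 0 0 0 0 0; 0.043 0 0 0 0 0'
python3 - <<'E'
from h import *
shot('side','s5.png'); p,R=pose(); print(p,R.round(4)[:,0]); shot('scene','sc5.png')
a=cv2.imread('pics/s5.png')[120:330,180:400]; o=np.zeros((600,800,3),np.uint8)
o[:382,:400]=cv2.resize(a,(400,382),interpolation=2); c=cv2.imread('pics/sc5.png')[150:270,200:360]; o[:300,400:]=cv2.resize(c,(400,300),interpolation=2)
cv2.imwrite('pics/c5.png',o[:400])
E
```

```text
time_s: 4.97
position: [0.6297, -0.2347, 0.0451]
orientation: [2.211, 2.231, 0.0]
contact_force: [0.2, -0.2, -0.8]
finger_gap: 0.0115
grasp_force: 58.7
time_s: 6.48
position: [0.6291, -0.1917, 0.0448]
orientation: [2.212, 2.231, -0.0]
contact_force: [-0.0, 0.3, -0.9]
finger_gap: 0.0111
grasp_force: 58.7
[ 0.62903622 -0.19183106  0.04483006] [-8.4e-03  1.0e+00 -1.0e-04]
```

View pics/c5.png

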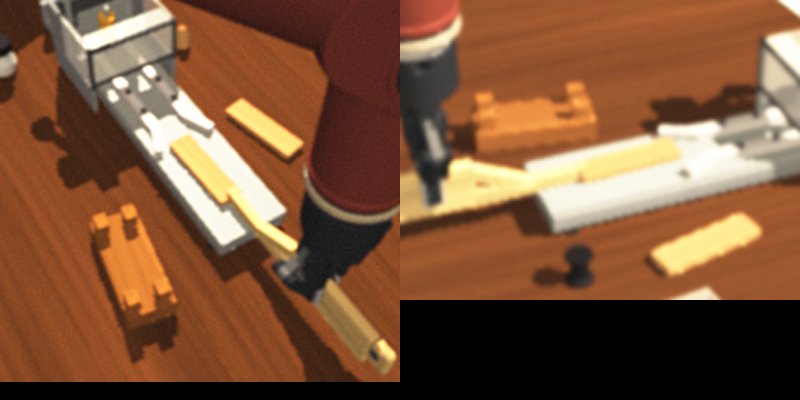

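The stick's lip is over the blank, and the blank's front is entering the flare, aligned. I'll push on, raised slightly.

```bash
python3 -m handwheel '0.005 0 -0.0008 0 0 0; 0.01 0 -0.0008 0 0 0; 0.015 0 -0.0008 0 0 0; 0.02 0 -0.0008 0 0 0; 0.025 0 -0.0008 0 0 0; 0.03 0 -0.0008 0 0 0; 0.035 0 -0.0008 0 0 0; 0.04 0 -0.0008 0 0 0; 0.045 0.0003 -0.0008 0 0 0; 0.05 0.0003 -0.0008 0 0 0; 0.055 0.0003 -0.0008 0 0 0; 0.06 0.0003 -0.0008 0 0 0'
python3 -m handwheel '0.005 0 0 0 0 0; 0.01 0 0 0 0 0; 0.015 0 0 0 0 0; 0.02 0 0 0 0 0; 0.025 0 0 0 0 0; 0.03 0 0 0 0 0; 0.035 0 0 0 0 0; 0.04 0 0 0 0 0; 0.045 0.0003 0 0 0 0; 0.05 0.0003 0 0 0 0; 0.05 0.0003 0 0 0 0'
python3 - <<'E'
from h import *
shot('side','s6.png'); p,R=pose(); print(p,R.round(4)[:,0]); shot('scene','sc6.png')
a=cv2.imread('pics/s6.png')[90:300,180:400]; o=np.zeros((600,800,3),np.uint8)
o[:382,:400]=cv2.resize(a,(400,382),interpolation=2); c=cv2.imread('pics/sc6.png')[140:260,250:410]; o[:300,400:]=cv2.resize(c,(400,300),interpolation=2)
cv2.imwrite('pics/c6.png',o[:400])
E
```

```text
time_s: 8.07
position: [0.6289, -0.1313, 0.0456]
orientation: [-2.212, -2.231, 0.0]
contact_force: [-0.5, 0.7, -0.8]
finger_gap: 0.0113
grasp_force: 58.7
time_s: 9.45
position: [0.6288, -0.0809, 0.0456]
orientation: [-2.211, -2.232, -0.0]
contact_force: [-0.2, -0.4, -0.7]
finger_gap: 0.0113
grasp_force: 58.7
[ 0.62873089 -0.08135605  0.04559064] [-0.0091  1.      0.    ]
```

View pics/c6.png

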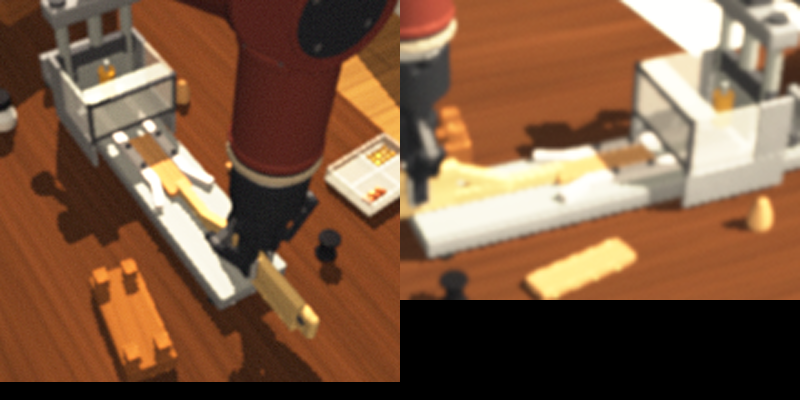

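The blank is in the channel with its front nearly at the mouth. I'll go to just before the shoe, then slow down.

```bash
python3 -m handwheel '0.005 0 0 0 0 0; 0.01 0 0 0 0 0; 0.015 0 0 0 0 0; 0.02 0 0 0 0 0; 0.025 0 0 0 0 0; 0.03 0 0 0 0 0; 0.035 0 0 0 0 0; 0.04 0 0 0 0 0; 0.045 0.0003 0 0 0 0; 0.05 0.0003 0 0 0 0; 0.05 0.0003 0 0 0 0'
python3 -m handwheel '0.002 0 0 0 0 0; 0.004 0 0 0 0 0; 0.006 0 0 0 0 0; 0.008 0 0 0 0 0; 0.01 0 0 0 0 0; 0.012 0 0 0 0 0;0.014 0 0 0 0 0'
python3 -m handwheel '0.002 0 0 0 0 0; 0.004 0 0 0 0 0; 0.006 0 0 0 0 0; 0.008 0 0 0 0 0'
python3 -m handwheel '0.002 0 0 0 0 0; 0.004 0 0 0 0 0; 0.006 0 0 0 0 0; 0.008 0 0 0 0 0'
python3 -m handwheel '0.002 0 0 0 0 0; 0.004 0 0 0 0 0; 0.006 0 0 0 0 0; 0.008 0 0 0 0 0'
python3 -m handwheel '0.002 0 0 0 0 0; 0.004 0 0 0 0 0; 0.006 0 0 0 0 0; 0.008 0 0 0 0 0'
```

```text
time_s: 10.92
position: [0.6286, -0.0309, 0.0456]
orientation: [-2.211, -2.232, -0.0]
contact_force: [0.8, 0.7, -0.6]
finger_gap: 0.0111
grasp_force: 58.7
time_s: 11.8
position: [0.6285, -0.0175, 0.0456]
orientation: [-2.212, -2.231, 0.0]
contact_force: [0.3, -0.1, -0.4]
finger_gap: 0.0113
grasp_force: 58.7
time_s: 12.3
position: [0.6285, -0.012, 0.0459]
orientation: [2.212, 2.228, -0.002]
contact_force: [-0.1, -8.0, 1.5]
finger_gap: 0.0113
grasp_force: 58.9
time_s: 12.8
position: [0.6286, -0.007, 0.0461]
orientation: [2.213, 2.224, -0.005]
contact_force: [-0.3, -17.6, 3.6]
finger_gap: 0.0112
grasp_force: 59.3
time_s: 13.3
position: [0.6283, 0.0063, 0.0456]
orientation: [2.212, 2.231, -0.0]
contact_force: [-0.0, -5.2, -0.3]
finger_gap: 0.0115
grasp_force: 58.7
time_s: 13.8
position: [0.6282, 0.0145, 0.0456]
orientation: [-2.212, -2.231, 0.0]
contact_force: [1.1, -5.1, -0.7]
finger_gap: 0.0113
grasp_force: 58.7
```

The shoe bump (about 18 N) is passed and the drag is steady at about 5.1 N. Arm compliance is about 3 N/mm. I'll approach the stop in guarded 1 mm steps.

```bash
cat > g.py <<'E'
import sys
from plant import sense
s=sense(); f=s['contact_force']; print(round(s['time_s'],2), round(s['position'][1],4), f.round(2)); sys.exit(-f[1]>7.0)
E
H="python3 -m handwheel"
$H '0.002 0 0 0 0 0; 0.004 0 0 0 0 0; 0.006 0 0 0 0 0; 0.008 0 0 0 0 0' >/dev/null; python3 g.py && 
$H '0.002 0 0 0 0 0; 0.004 0 0 0 0 0; 0.006 0 0 0 0 0' >/dev/null; python3 g.py && 
$H '0.0005 0 0 0 0 0; 0.001 0 0 0 0 0' >/dev/null; python3 g.py && $H '0.0005 0 0 0 0 0; 0.001 0 0 0 0 0' >/dev/null && python3 g.py && $H '0.0005 0 0 0 0 0; 0.001 0 0 0 0 0' >/dev/null && python3 g.py && $H '0.0005 0 0 0 0 0; 0.001 0 0 0 0 0' >/dev/null && python3 g.py && $H '0.0005 0 0 0 0 0; 0.001 0 0 0 0 0' >/dev/null && python3 g.py && $H '0.0005 0 0 0 0 0; 0.001 0 0 0 0 0' >/dev/null && python3 g.py && $H '0.0005 0 0 0 0 0; 0.001 0 0 0 0 0' >/dev/null && python3 g.py && $H '0.0005 0 0 0 0 0; 0.001 0 0 0 0 0' >/dev/null && python3 g.py && $H '0.0005 0 0 0 0 0; 0.001 0 0 0 0 0' >/dev/null && python3 g.py && $H '0.0005 0 0 0 0 0; 0.001 0 0 0 0 0' >/dev/null && python3 g.py && $H '0.0005 0 0 0 0 0; 0.001 0 0 0 0 0' >/dev/null && python3 g.py && $H '0.0005 0 0 0 0 0; 0.001 0 0 0 0 0' >/dev/null && python3 g.py
```

```text
14.3 0.0225 [ 0.95 -4.91 -0.52]
14.3 0.0225 [ 0.95 -4.91 -0.52]
14.3 0.0225 [ 0.95 -4.91 -0.52]False
False
False
```

```bash
sed -i 's/sys.exit(\(.*\))$/sys.exit(int(\1))/' g.py
H="python3 -m handwheel"; G="python3 g.py"
$H '0.002 0 0 0 0 0; 0.004 0 0 0 0 0; 0.006 0 0 0 0 0; 0.008 0 0 0 0 0' >/dev/null && $G && $H '0.0005 0 0 0 0 0; 0.001 0 0 0 0 0' >/dev/null && $G && $H '0.0005 0 0 0 0 0; 0.001 0 0 0 0 0' >/dev/null && $G && $H '0.0005 0 0 0 0 0; 0.001 0 0 0 0 0' >/dev/null && $G && $H '0.0005 0 0 0 0 0; 0.001 0 0 0 0 0' >/dev/null && $G && $H '0.0005 0 0 0 0 0; 0.001 0 0 0 0 0' >/dev/null && $G && $H '0.0005 0 0 0 0 0; 0.001 0 0 0 0 0' >/dev/null && $G && $H '0.0005 0 0 0 0 0; 0.001 0 0 0 0 0' >/dev/null && $G && $H '0.0005 0 0 0 0 0; 0.001 0 0 0 0 0' >/dev/null && $G && $H '0.0005 0 0 0 0 0; 0.001 0 0 0 0 0' >/dev/null && $G && $H '0.0005 0 0 0 0 0; 0.001 0 0 0 0 0' >/dev/null && $G && $H '0.0005 0 0 0 0 0; 0.001 0 0 0 0 0' >/dev/null && $G && $H '0.0005 0 0 0 0 0; 0.001 0 0 0 0 0' >/dev/null && $G
```

```text
14.8 0.0305 [ 0.59 -4.8   0.42]
15.05 0.0314 [ 0.87 -5.1  -0.3 ]
15.3 0.0324 [ 0.25 -5.86 -1.84]
15.55 0.0334 [ 0.47 -4.49 -0.15]
15.8 0.0344 [-0.11 -5.14 -1.65]
16.05 0.0354 [ 1.11 -5.87  0.16]
16.3 0.0364 [ 1.04 -4.26  0.16]
16.55 0.0374 [ 0.51 -4.95 -0.69]
16.8 0.0384 [ 0.94 -4.59  0.61]
17.05 0.0394 [ 1.76 -4.21 -1.1 ]
17.3 0.0404 [ 0.77 -5.1  -0.51]
17.55 0.0414 [ 0.82 -4.59  0.44]
17.8 0.0424 [ 1.3  -6.44 -0.68]
```

```bash

H="python3 -m handwheel"; G="python3 g.py"
$H '0.0005 0 0 0 0 0; 0.001 0 0 0 0 0' >/dev/null && $G && $H '0.0005 0 0 0 0 0; 0.001 0 0 0 0 0' >/dev/null && $G && $H '0.0005 0 0 0 0 0; 0.001 0 0 0 0 0' >/dev/null && $G && $H '0.0005 0 0 0 0 0; 0.001 0 0 0 0 0' >/dev/null && $G && $H '0.0005 0 0 0 0 0; 0.001 0 0 0 0 0' >/dev/null && $G && $H '0.0005 0 0 0 0 0; 0.001 0 0 0 0 0' >/dev/null && $G && $H '0.0005 0 0 0 0 0; 0.001 0 0 0 0 0' >/dev/null && $G && $H '0.0005 0 0 0 0 0; 0.001 0 0 0 0 0' >/dev/null && $G && $H '0.0005 0 0 0 0 0; 0.001 0 0 0 0 0' >/dev/null && $G && $H '0.0005 0 0 0 0 0; 0.001 0 0 0 0 0' >/dev/null && $G && $H '0.0005 0 0 0 0 0; 0.001 0 0 0 0 0' >/dev/null && $G && $H '0.0005 0 0 0 0 0; 0.001 0 0 0 0 0' >/dev/null && $G && $H '0.0005 0 0 0 0 0; 0.001 0 0 0 0 0' >/dev/null && $G && $H '0.0005 0 0 0 0 0; 0.001 0 0 0 0 0' >/dev/null && $G && $H '0.0005 0 0 0 0 0; 0.001 0 0 0 0 0' >/dev/null && $G && $H '0.0005 0 0 0 0 0; 0.001 0 0 0 0 0' >/dev/null && $G
```

```text
18.05 0.0434 [ 1.46 -4.52 -0.55]
18.3 0.0444 [ 0.61 -5.41  0.04]
18.55 0.0454 [ 0.99 -5.47 -1.26]
18.8 0.0464 [ 0.53 -6.23 -0.15]
19.05 0.0474 [ 0.75 -4.95 -0.32]
19.3 0.0484 [ 1.33 -5.41 -0.83]
19.55 0.0494 [ 1.77 -5.21 -0.19]
19.8 0.0504 [ 1.7  -4.33 -0.08]
20.05 0.0514 [ 0.78 -5.4   0.02]
20.3 0.0524 [ 0.1  -4.53 -1.06]
20.55 0.0534 [ 1.58 -5.38 -1.07]
20.8 0.0544 [ 1.57 -5.87  0.67]
21.05 0.0554 [ 1.21 -5.87 -0.35]
21.3 0.0564 [ 1.89 -5.25 -0.44]
21.55 0.0574 [ 0.82 -5.48 -0.83]
21.8 0.0583 [ 0.55 -4.65 -0.82]
```

```bash

H="python3 -m handwheel"; G="python3 g.py"
$H '0.0005 0 0 0 0 0; 0.001 0 0 0 0 0' >/dev/null && $G && $H '0.0005 0 0 0 0 0; 0.001 0 0 0 0 0' >/dev/null && $G && $H '0.0005 0 0 0 0 0; 0.001 0 0 0 0 0' >/dev/null && $G && $H '0.0005 0 0 0 0 0; 0.001 0 0 0 0 0' >/dev/null && $G && $H '0.0005 0 0 0 0 0; 0.001 0 0 0 0 0' >/dev/null && $G && $H '0.0005 0 0 0 0 0; 0.001 0 0 0 0 0' >/dev/null && $G && $H '0.0005 0 0 0 0 0; 0.001 0 0 0 0 0' >/dev/null && $G && $H '0.0005 0 0 0 0 0; 0.001 0 0 0 0 0' >/dev/null && $G && $H '0.0005 0 0 0 0 0; 0.001 0 0 0 0 0' >/dev/null && $G && $H '0.0005 0 0 0 0 0; 0.001 0 0 0 0 0' >/dev/null && $G && $H '0.0005 0 0 0 0 0; 0.001 0 0 0 0 0' >/dev/null && $G && $H '0.0005 0 0 0 0 0; 0.001 0 0 0 0 0' >/dev/null && $G && $H '0.0005 0 0 0 0 0; 0.001 0 0 0 0 0' >/dev/null && $G && $H '0.0005 0 0 0 0 0; 0.001 0 0 0 0 0' >/dev/null && $G && $H '0.0005 0 0 0 0 0; 0.001 0 0 0 0 0' >/dev/null && $G && $H '0.0005 0 0 0 0 0; 0.001 0 0 0 0 0' >/dev/null && $G
```

```text
22.05 0.0594 [ 1.1  -4.7  -0.37]
22.3 0.0604 [ 0.83 -5.04 -0.19]
22.55 0.0614 [ 0.3  -4.96 -0.23]
22.8 0.0624 [ 0.91 -5.01 -0.41]
23.05 0.0634 [ 0.91 -5.01 -0.47]
23.3 0.0644 [ 0.27 -4.73 -0.11]
23.55 0.0653 [ 0.84 -5.84 -0.98]
23.8 0.0663 [ 0.77 -4.73 -0.52]
24.05 0.067 [ 0.19 -7.03 -0.07]
```

I feel the stop: the advance lags and the force rises. Now small steps toward a rise of 5.5 N over the 5.0 N drag.

```bash

H="python3 -m handwheel"; G="python3 g.py"
$H '0 0 0 0 0 0' >/dev/null; $G; $H '0 0 0 0 0 0' >/dev/null; $G; $H '0.0003 0 0 0 0 0; 0.0003 0 0 0 0 0' >/dev/null; $G;  $H '0 0 0 0 0 0' >/dev/null; $G; $H '0 0 0 0 0 0' >/dev/null; $G; $H '0.0003 0 0 0 0 0; 0.0003 0 0 0 0 0' >/dev/null; $G;  $H '0 0 0 0 0 0' >/dev/null; $G; $H '0 0 0 0 0 0' >/dev/null; $G
```

```text
24.18 0.067 [ 0.71 -5.21 -1.16]
24.3 0.067 [ 1.1  -5.52  0.22]
24.55 0.0669 [ 1.33 -6.96  0.3 ]
24.68 0.067 [ 0.24 -6.    0.17]
24.8 0.067 [ 0.98 -6.42 -0.08]
25.05 0.067 [ 0.07 -7.59  0.72]
25.18 0.067 [ 0.39 -7.99  0.95]
25.3 0.067 [ 0.83 -7.36  0.4 ]
```

```bash

H="python3 -m handwheel"; G="python3 g.py"
$H '0.0003 0 0 0 0 0; 0.0003 0 0 0 0 0' >/dev/null; $G;  $H '0 0 0 0 0 0' >/dev/null; $G; $H '0 0 0 0 0 0' >/dev/null; $G; $H '0 0 0 0 0 0' >/dev/null; $G; $H '0.0003 0 0 0 0 0; 0.0003 0 0 0 0 0' >/dev/null; $G;  $H '0 0 0 0 0 0' >/dev/null; $G; $H '0 0 0 0 0 0' >/dev/null; $G; $H '0 0 0 0 0 0' >/dev/null; $G
```

```text
25.55 0.067 [ 0.81 -8.7   1.08]
25.68 0.067 [ 0.08 -7.48 -0.65]
25.8 0.067 [ 0.23 -8.19  0.91]
25.93 0.067 [ 0.84 -7.67 -0.1 ]
26.18 0.067 [ 0.5  -9.3   0.28]
26.3 0.067 [ 0.87 -8.67  2.37]
26.43 0.067 [ 0.   -9.15  0.03]
26.55 0.067 [ 0.68 -9.03  0.59]
```

```bash

H="python3 -m handwheel"; G="python3 g.py"
$H '0.0003 0 0 0 0 0; 0.0003 0 0 0 0 0' >/dev/null; $G;  $H '0 0 0 0 0 0' >/dev/null; $G; $H '0 0 0 0 0 0' >/dev/null; $G; $H '0 0 0 0 0 0' >/dev/null; $G; $H '0.0002 0 0 0 0 0; 0.0002 0 0 0 0 0' >/dev/null; $G;  $H '0 0 0 0 0 0' >/dev/null; $G; $H '0 0 0 0 0 0' >/dev/null; $G; $H '0 0 0 0 0 0' >/dev/null; $G
```

```text
26.8 0.067 [-0.22 -9.63  1.54]
26.93 0.067 [ 0.18 -9.87  1.68]
27.05 0.067 [-0.12 -9.89  0.6 ]
27.18 0.067 [  0.2  -10.71   1.57]
27.43 0.067 [ -0.28 -10.41   0.84]
27.55 0.067 [  0.07 -10.24   1.54]
27.68 0.067 [  0.25 -10.04   1.29]
27.8 0.067 [  0.53 -10.92   0.66]
```

The force is steady at about 10.4 N, a 5.4 N rise, with no movement, so the blank is seated and the stop holds. I'll retract straight back, then lift.

```bash
python3 -m handwheel '-0.001 0 0 0 0 0; -0.003 0 0 0 0 0; -0.006 0 0 0 0 0; -0.012 0 0 0 0 0; -0.02 0 0 0 0 0; -0.03 0 0 0 0 0; -0.04 0 0 0 0 0; -0.05 0 0 0 0 0; -0.06 0 0 0 0 0; -0.07 0 0 0 0 0; -0.08 0 0 0 0 0; -0.08 0 0 0 0 0'
python3 -m handwheel '0 0 -0.02 0 0 0; 0 0 -0.04 0 0 0; 0 0 -0.07 0 0 0; 0 0 -0.07 0 0 0; 0 0 -0.07 0 0 0'
python3 - <<'E'
from h import *
shot('side','s7.png'); p,R=pose(); print(p,R.round(4)[:,0]); shot('scene','sc7.png'); 
def W(x,h): return p+R@np.array([x,0,.0148-h])
X=[W(.158,.0165),W(.045,.05),W(-.075,.05),W(.045,0),W(-.075,0)]
o=np.zeros((600,800,3),np.uint8)
for n,f,cr,sz,x0 in (('side','s7',(70,300,170,400),(400,400),0),('scene','sc7',(100,250,210,430),(400,273),400)):
    im=cv2.imread(f'pics/{f}.png'); q=proj(n,X)
    for v in q: cv2.circle(im,tuple(int(round(a*16)) for a in v),14,(255,0,0),-1,cv2.LINE_AA,4)
    o[:sz[1],x0:x0+400]=cv2.resize(im[cr[0]:cr[1],cr[2]:cr[3]],sz,interpolation=2)
cv2.imwrite('pics/c7.png',o[:400])
T=np.array([.4942,-.042,.11]); print('to rest hover, tool:',(T-p)@R)
E
```

```text
time_s: 29.3
position: [0.6284, -0.0123, 0.0456]
orientation: [2.213, 2.229, -0.001]
contact_force: [-0.3, -0.3, -0.5]
finger_gap: 0.0114
grasp_force: 58.6
time_s: 29.92
position: [0.6285, -0.0105, 0.1162]
orientation: [2.211, 2.231, 0.001]
contact_force: [0.8, 0.1, -1.5]
finger_gap: 0.0112
grasp_force: 58.7
[ 0.62810229 -0.0106441   0.11549861] [-9.1e-03  1.0e+00  1.0e-04]
to rest hover, tool: [-0.03014004 -0.13417892  0.00555371]
```

View pics/c7.png

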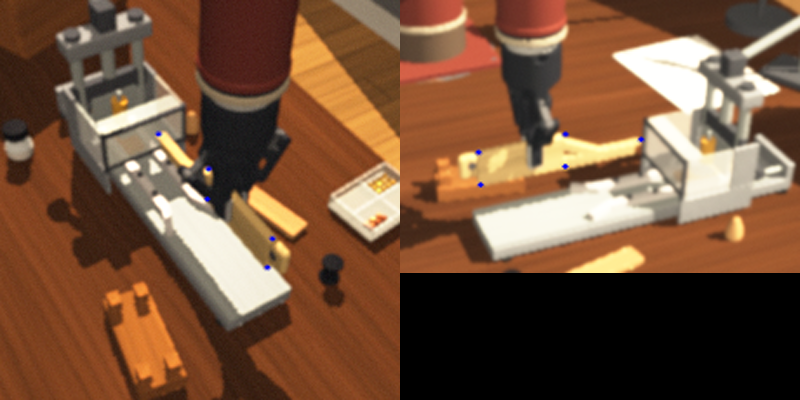

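The blank's rear sits under the guard, and the stick is still true in the grip. Back to the rest now.

```bash
python3 -m handwheel '-0.01 -0.03 0 0 0 2; -0.02 -0.07 0 0 0 5; -0.03 -0.11 0 0 0 8.5; -0.03 -0.134 0 0 0 8.5; -0.03 -0.134 0.02 0 0 8.5; -0.03 -0.134 0.04 0 0 8.5; -0.03 -0.134 0.05 0 0 8.5; -0.03 -0.134 0.05 0 0 8.5; -0.03 -0.134 0.05 0 0 8.5; -0.03 -0.134 0.05 0 0 8.5'
python3 - <<'E'
from h import *
p,R=pose(); print(p,R.round(4)[:,0], 'to go, tool:',(np.array([.4940,-.042,.0400])-p)@R)
im=shot('wrist','w8.png'); hsv=cv2.cvtColor(im,cv2.COLOR_RGB2HSV)
cv2.imwrite('pics/c8.png',cv2.resize(im[100:360,150:400,::-1],None,fx=2.2,fy=2.2))
E
```

```text
time_s: 31.28
position: [0.4951, -0.0421, 0.0662]
orientation: [2.371, 2.061, 0.001]
contact_force: [-0.1, -0.2, -1.0]
finger_gap: 0.0113
grasp_force: 58.8
[ 0.49514265 -0.04207564  0.06620674] [1.392e-01 9.903e-01 2.000e-04] to go, tool: [-8.83980944e-05 -1.16539694e-03  2.62057003e-02]
```

View pics/c8.png

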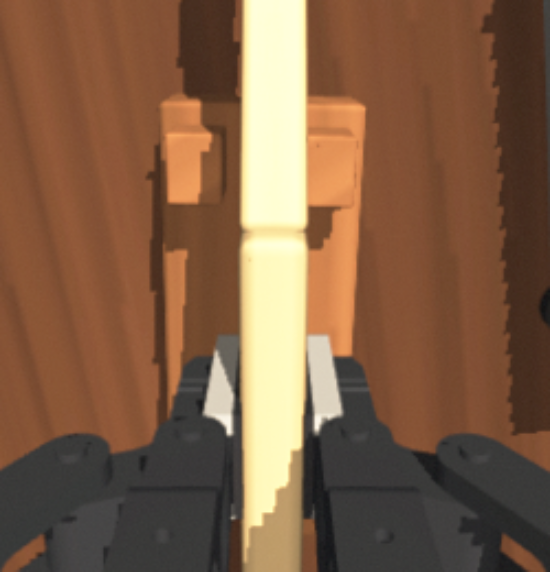

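The rest's cheeks show at crop cols 165–355 and the stick at cols 242–307. I'll compute the lateral offset properly before lowering.

```bash
python3 - <<'E'
from h import *
f='w8.png'; z=np.load('pics/w8.png.npz'); p,R=z['p'],z['R']
px=lambda c,r:(150+c/2.2,100+r/2.2)
t=lambda w:((w-p)@R).round(4)
print('cheek tops outer/inner', t(onz('wrist',[px(166,135),px(210,135),px(309,137),px(355,137)],.043,f)))
print('cheek tops rear', t(onz('wrist',[px(168,200),px(209,200),px(308,205),px(352,205)],.043,f)))
print('rest front corners', t(onz('wrist',[px(162,100),px(365,101)],.025,f)))
zt=p[2]-.0148+.05
print('stick grip front', t(onz('wrist',[px(243,238),px(306,238),px(240,330),px(306,330)],zt,f)))
E
```

```text
cheek tops outer/inner [[ 0.0524 -0.0247  0.0232]
 [ 0.0524 -0.014   0.0232]
 [ 0.0519  0.01    0.0232]
 [ 0.052   0.0211  0.0232]]
cheek tops rear [[ 0.0362 -0.0249  0.0232]
 [ 0.0362 -0.0147  0.0232]
 [ 0.035   0.01    0.0232]
 [ 0.035   0.021   0.0232]]
rest front corners [[ 0.0591 -0.0281  0.0412]
 [ 0.0589  0.0256  0.0412]]
stick grip front [[ 0.0439 -0.0037 -0.0352]
 [ 0.0439  0.0066 -0.0352]
 [ 0.0275 -0.0044 -0.0352]
 [ 0.0275  0.0068 -0.0352]]
```

Relative to the held stick, the rest's slot centre lies about 2.8 mm toward −y of the tool. That fits the side force felt at the grip. I'll correct for it and lower.

```bash
python3 -m handwheel '0 -0.0028 0 0 0 0; 0 -0.0028 0 0 0 0; 0 -0.0028 0.006 0 0 0; 0 -0.0028 0.012 0 0 0; 0 -0.0028 0.017 0 0 0; 0 -0.0028 0.021 0 0 0; 0 -0.0028 0.024 0 0 0; 0 -0.0028 0.0252 0 0 0;  0 -0.0028 0.0252 0 0 0; 0 -0.0028 0.0252 0 0 0'
python3 -m handwheel '0 0 0.0005 0 0 0; 0 0 0.001 0 0 0; 0 0 0.001 0 0 0'
```

```text
time_s: 32.58
position: [0.492, -0.0417, 0.0406]
orientation: [2.371, 2.061, 0.0]
contact_force: [0.3, -0.2, -0.6]
finger_gap: 0.0114
grasp_force: 58.8
time_s: 32.95
position: [0.4921, -0.0416, 0.0398]
orientation: [2.371, 2.061, 0.0]
contact_force: [-1.8, 0.4, 5.5]
finger_gap: 0.0114
grasp_force: 59.6
```

The stick is seated on the rest floor at the original height with no side load. I'll open and lift away.

```bash
python3 -m handwheel '0 0 -0.0005 0 0 0; 0 0 -0.0005 0 0 0; 0 0 -0.0005 0 0 0; 0 0 -0.0005 0 0 0; 0 0 -0.0005 0 0 0; 0 0 -0.0005 0 0 0; 0 0 -0.0005 0 0 0' 0
python3 -m handwheel '0 0 -0.01 0 0 0; 0 0 -0.03 0 0 0; 0 0 -0.07 0 0 0; 0 0 -0.11 0 0 0; 0 0 -0.15 0 0 0; 0 0 -0.19 0 0 0; 0 0 -0.19 0 0 0; 0 0 -0.19 0 0 0'
python3 - <<'E'
from h import *
shot('side','s9.png'); shot('scene','sc9.png'); shot('wrist','w9.png')
o=np.zeros((600,800,3),np.uint8)
for f,cr,sz,x0,y0 in (('s9',(70,300,170,400),(400,400),0,0),('sc9',(100,250,170,430),(400,231),400,0),('w9',(0,420,0,560),(400,300),400,240)):
    o[y0:y0+sz[1],x0:x0+400]=cv2.resize(cv2.imread(f'pics/{f}.png')[cr[0]:cr[1],cr[2]:cr[3]],sz,interpolation=2)
cv2.imwrite('pics/c9.png',o[:560])
E
```

```text
time_s: 33.83
position: [0.4919, -0.0417, 0.0399]
orientation: [-2.371, -2.061, 0.0]
contact_force: [0.2, 0.6, 0.2]
finger_gap: 0.0856
grasp_force: 0.0
time_s: 34.83
position: [0.4916, -0.0417, 0.2298]
orientation: [-2.371, -2.061, 0.0]
contact_force: [0.4, 0.1, -0.4]
finger_gap: 0.0854
grasp_force: 0.0
```

View pics/c9.png

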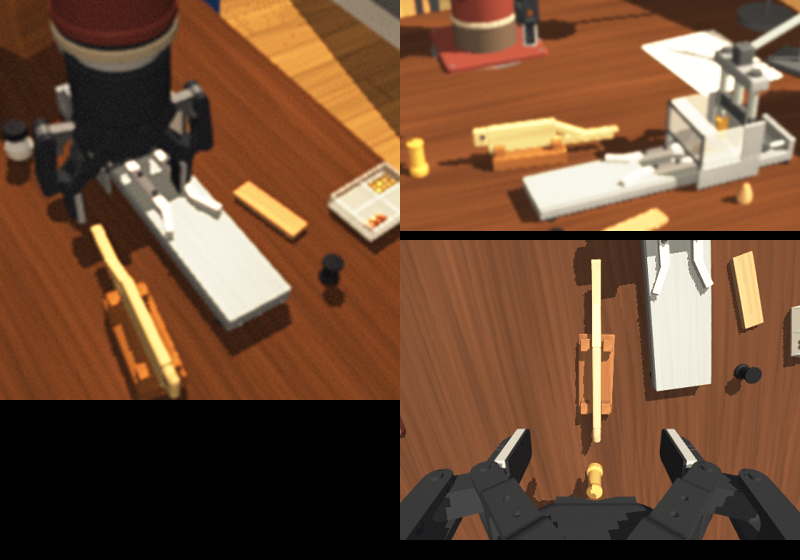

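The stick stands on edge in its slot, the blank is under the guard, and the bystanders are where they were. The gripper is clear of everything, so I'm handing in.

```bash
python3 -c "
from plant import job_done; print(job_done())"
```

```text
the job is handed in; nothing more can be done
None
```

Job handed in at about 35 s: the blank was pressed against the stop with about 5.4 N over the drag and the stop did not shift, the push stick is back on edge in its rest, and the bystanders in view look undisturbed.

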